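Sweep the wheel nuts into the catch pan

TASK

With the fingertips, sweep the three hexagonal wheel nuts along the wooden board and off its open end, so that all three lie in the steel pan there. Push them only: do not pick a nut up. Leave the socket and the small bottle that stand among them upright and where they are, leave the other things on the bench alone, and finish clear of everything.

Things in the scene. Friction and masses are not known exactly. Their poses are not given: they have to be found in the camera images.
- board: Fixed wooden board on the bench, flat top 45 mm above it. Rails (10 mm high, 8 wide) along its two sides (+-x) and closed end (-y); the other end is open: a square edge with no rail, a steel pan right against it. Origin at bench level; +y runs along the board to the pan. In its axes (mm) the free top is x -125 to 125, y -132 to 110 (open edge).
- pan_in (a point): Centre of the inner floor of the dark steel catch pan, which is fixed to the board's open end. Axes as the board's; it lies at x 0, y 170.5, z 4 mm in the board's frame. Inside 258 mm along x, 121 mm along y, floor 4 mm above the bench, walls to 40 mm above the bench; the board's 45 mm end face is its fourth wall.
- socket: Deep steel socket standing on the board, 26 mm diameter, 62 mm tall, loose. Origin at the centre of its underside, z up. Leave it standing.
- sealer: Small grey bottle of thread sealer with a black cap and a paper label, standing on the board, 26 mm diameter, 65 mm tall, loose. Origin at the centre of its underside, z up. Leave it standing.
- oil: Bottle of engine oil on the bench beside the work, 76 mm diameter, 190 mm tall. Origin at the centre of its underside.
- filter: White oil filter can on the bench, 72 mm diameter, 90 mm tall. Origin at the centre of its underside.
- mug: White mug on the bench beside the work, 72 mm diameter, 85 mm tall. Origin at the centre of its underside.
- wrench: Steel wrench lying flat on the bench. Origin near its middle, at its underside.
- bearing: Steel bearing ring lying flat on the bench, 72 mm outside diameter, 22 mm tall. Origin at the centre of its underside.
- nut1_center (a point): Centre of one of three identical steel hexagonal wheel nuts: 24 mm across the flats, 28 mm across the corners, 19 mm tall, about 60 g, lying flat on the board and free to slide. This point starts 9.5 mm above the board's top. Nuts, socket and bottle stand one each in five lanes along the board's y, about 46 mm apart, in any order: nothing lies between a nut and the pan.
- nut1: The same nut, given by the point at the centre of its underside, z along its bore.
- nut2_center (a point): Centre of one of three identical steel hexagonal wheel nuts: 24 mm across the flats, 28 mm across the corners, 19 mm tall, about 60 g, lying flat on the board and free to slide. This point starts 9.5 mm above the board's top. Nuts, socket and bottle stand one each in five lanes along the board's y, about 46 mm apart, in any order: nothing lies between a nut and the pan.
- nut2: The same nut, given by the point at the centre of its underside, z along its bore.
- nut3_center (a point): Centre of one of three identical steel hexagonal wheel nuts: 24 mm across the flats, 28 mm across the corners, 19 mm tall, about 60 g, lying flat on the board and free to slide. This point starts 9.5 mm above the board's top. Nuts, socket and bottle stand one each in five lanes along the board's y, about 46 mm apart, in any order: nothing lies between a nut and the pan.
- nut3: The same nut, given by the point at the centre of its underside, z along its bore.
Not all that is in view belongs to the job. Leave any red look-alike of the sealer alone.

How it is judged:
By the outcome, as a careful person would: the job done as asked, in the order asked, and still so for the second after the job is handed in, with the robot touching nothing.
It also fails if it takes over 70 s, if anything falls off the work surface, if the arm or the gripper's body presses on something with over 40 N, if the wrist force passes 120 N, or if a joint passes its speed limit or range.

ROBOT

A 7-joint arm with a two-finger parallel gripper is mounted at the origin on the work surface. World frame = base frame: x ahead of the robot, y to its left, z up, the work surface at z = 0. Lengths are in m, angles in rad, forces in N, time in s.
With the tool pointing down it reaches from about 0.4 to 0.85 m from the base axis. Payload 4.4 kg.
Tool frame: the origin (TCP) lies on the mounting face of the last link; the fingertips stand 199 mm ahead of it and the grasp point (between the pads) lies 180 mm ahead of it; z points along the fingers, y is the line along which they close (so a half turn about z gives the same grasp; the last joint's range is limited). The gripper opens to 94 mm and grips with 3 to 60 N. Pads are 16 mm wide; open, the fingers measure 119 mm over their backs; the gripper's body (75 mm by 177 mm) begins 78 mm behind the grasp point.
Start: joints at [1.132, 0.628, 0.038, 1.517, -0.027, 0.996, -0.02], TCP at [0.237, -0.605, 0.405] pointing down, gripper open.
Joint ranges: [-3.06, 3.06], [-0.37, 2.12], [-1.25, 1.32], [0.18, 2.47], [-1.1, 4.24], [0.23, 1.98], [-2.94, 2.94]. Speed limits (rad/s): [2.57, 2.57, 3.14, 3.14, 3.14, 3.14, 3.14].

INTERFACE

Orientations are given as a unit quaternion [x, y, z, w].
In Python, from plant import r gives the robot as it stands. Calls block until the motion is done:
- r.reach(position, orientation): joint-space move of the TCP to a pose.
- r.line_to(position, rot=None, v=0.15, stop_force=None): straight line of the TCP; rot=None keeps the orientation; v is the mean speed in m/s. With stop_force (N) it stops when the force on the tool has changed by that much, and returns True; else False.
- r.move_joints(angles): joint-space move.
- r.set_gripper(opening): opening from 0.0 (shut) to 1.0 (fully open); the grip force is fixed at half the most; returns when the fingers have stopped.
- r.pause(seconds).
- r.solve_ik(position, orientation): joint angles nearest the present ones, or None.
- r.state(): the state.
- r.get_image(name): name is "side" or "top"; returns (picture, depth): 420x560x3 uint8, blue, green, red; 420x560 float32, m along the optical axis (not along the pixel's ray), 0 where there is no reading.
- r.get_calibration(name): a dict with "mtx" (3x3 intrinsics, pixels), "k1" (the pictures are not rectified: a ray, as slopes to the right and down, at radius r is drawn at 1 + k1 r^2 times it, then the intrinsics apply), "rvec" (rotation vector, rad) and "tvec" (3), from world to camera coordinates, as OpenCV has them. Camera axes: x right, y down, z forward; pixel columns grow to the right and rows downward; lengths in m; the calibration is good to about 2 mm. A picture is of the moment at which its call begins. get_calibration takes no time and is no camera call.
A pose or a line that the arm cannot do raises r.IKError and nothing moves.
- r.hand_in(): hands the job in; it is judged then, once.
Trained networks look in the newest picture that a camera, given by its name, has taken for a name from the list of things; names that differ only in an ending like _2 or _b are one class to them, and where a whole thing is asked for, a point or a joint stands for the part that bears it (a point fixed in the world has none). Each returns a list of dicts, best first, with "score" (0 to 1); they miss things now and then, are a little off and sometimes report something else, mostly with a low value. They report only what shows in the picture. A call takes as long as a camera call. They do not tell look-alikes from the thing itself.
- r.search_frame(camera, query): "pixel" ([column, row] in pixels, amid what is visible of it).
- r.tip_of(camera, query): "pixel" ([column, row] in pixels: a listed point, or the origin of a listed thing).
The state is a dict: "time": time; "joint_positions": joint angles; "qd": joint speeds; "joint_torque": joint torques, N m; "tcp_pos": TCP position; "eef_rot": TCP orientation; "ft_force": force on the tool from outside, world axes, zero at the start; "ft_torque": the same for the moment, N m; "width": opening from 0.0 (shut) to 1.0 (fully open); "gripper_force": force on a finger pad.
Only numpy, scipy, OpenCV 4.12 (cv2) and the standard library are available. Lean on these libraries where they do the work, as an engineer would, in place of code of your own. Each camera call takes 0.05 s, during which the arm holds its last target. There are 200 camera calls.

## Working session

There is one attempt and no reset: what is moved stays moved. The work goes in short steps, each a Python script; the robot and the scene stay as the last script left them, time stands still between calls to the robot, and variables do not carry over. Pictures are saved under pics/ and viewed, at most 10 in all, crops included, and the job is handed in when it is done.

```bash
mkdir -p pics; cat > h.py <<'E'
import numpy as np, cv2
from plant import r
def cal(n):
    c=r.get_calibration(n); R=cv2.Rodrigues(np.array(c["rvec"],float))[0]
    return np.array(c["mtx"]),c["k1"],R,np.array(c["tvec"],float).ravel()
def ray(n,p):
    K,k1,R,t=cal(n)
    s=cv2.undistortPoints(np.array([[p]],float),K,np.array([k1,0,0,0.]))[0,0]
    return -R.T@t, R.T@np.array([s[0],s[1],1.])
def at_z(n,p,z):
    o,d=ray(n,p); return o+d*(z-o[2])/d[2]
def at_d(n,p,dep):
    o,d=ray(n,p); return o+d*dep[int(round(p[1])),int(round(p[0]))]
E
python3 - <<'E'
from h import *
for n in("top","side"):
    im,d=r.get_image(n); cv2.imwrite(f"pics/{n}0.png",im); np.save(n+"d.npy",d)
    print(n,-cal(n)[2].T@cal(n)[3])
    for q in("nut1","socket","sealer","board","pan_in","oil","filter","mug","wrench","bearing"):
        f=[r.search_frame,r.tip_of][q=="pan_in"]
        for x in f(n,q)[:5]:
            try: w=at_d(n,x["pixel"],d).round(3)
            except Exception as e: w=e
            print(q,np.round(x["pixel"],1),round(x["score"],2),w)
    for x in r.tip_of(n,"nut1_center")+r.tip_of(n,"socket")+r.tip_of(n,"sealer")+r.tip_of(n,"board"): print("tip",np.round(x["pixel"],1),round(x["score"],2),at_z(n,x["pixel"],.0545).round(3),at_z(n,x["pixel"],.045).round(3),at_z(n,x["pixel"],0).round(3))
E
```

```text
top [0.41113071 0.02151581 1.26953633]
nut1 [290.1 227.3] 0.61 [ 0.482 -0.036  0.066]
nut1 [302.3 197.5] 0.45 [ 0.558 -0.068  0.067]
sealer [124.4 275.1] 0.66 [0.365 0.408 0.003]
sealer [274.6 173. ] 0.43 [0.614 0.002 0.111]
board [263.6 195.9] 0.7 [0.567 0.03  0.042]
pan_in [222.8 195.8] 0.7 [0.574 0.14  0.003]
oil [113.1 172.3] 0.75 [0.619 0.397 0.14 ]
filter [429.7 253. ] 0.94 [ 0.407 -0.387  0.091]
filter [308.2 209.9] 0.35 [ 0.522 -0.079  0.106]
mug [126.2 275.8] 0.59 [0.363 0.402 0.005]
mug [311.5 158.3] 0.55 [ 0.66  -0.095  0.064]
wrench [431.7 175.4] 0.79 [ 0.621 -0.436  0.003]
bearing [113.8 214. ] 0.76 [ 0.53   0.44  -0.001]
tip [313.  156.5] 0.51 [ 0.667 -0.1    0.054] [ 0.669 -0.101  0.045] [ 0.678 -0.106  0.   ]
tip [276.6 174.8] 0.17 [ 0.62  -0.004  0.054] [ 0.621 -0.004  0.045] [ 0.629 -0.005  0.   ]
tip [306.1 211.6] 0.67 [ 0.522 -0.078  0.054] [ 0.523 -0.079  0.045] [ 0.527 -0.083  0.   ]
tip [289.8 228.8] 0.19 [ 0.479 -0.035  0.054] [ 0.479 -0.036  0.045] [ 0.482 -0.038  0.   ]
tip [275.  176.5] 0.68 [ 0.615 -0.     0.054] [ 0.617 -0.     0.045] [ 0.624 -0.001  0.  
[... 1089 characters left out ...]
45 [ 0.661 -0.111  0.054] [ 0.664 -0.106  0.045] [ 0.683 -0.081  0.   ]
tip [274.5 239.6] 0.59 [ 0.525 -0.088  0.054] [ 0.528 -0.083  0.045] [ 0.539 -0.057  0.   ]
tip [337.1 208.9] 0.58 [ 0.728 -0.068  0.054] [ 0.733 -0.062  0.045] [ 0.755 -0.035  0.   ]
tip [294.1 206.2] 0.53 [ 0.622 -0.009  0.054] [ 0.625 -0.003  0.045] [ 0.642  0.027 -0.   ]
tip [242.4 127.5] 0.16 [0.609 0.362 0.054] [0.612 0.373 0.045] [0.628 0.422 0.   ]
tip [281.5 224.7] 0.91 [ 0.563 -0.052  0.055] [ 0.565 -0.046  0.045] [ 0.579 -0.018  0.   ]
tip [216.2 134.4] 0.43 [0.517 0.366 0.055] [0.52  0.377 0.045] [ 0.531  0.426 -0.   ]
tip [283.8 381.4] 0.25 [ 0.399 -0.419  0.054] [ 0.4   -0.417  0.045] [ 0.405 -0.408  0.   ]
```

View pics/top0.png

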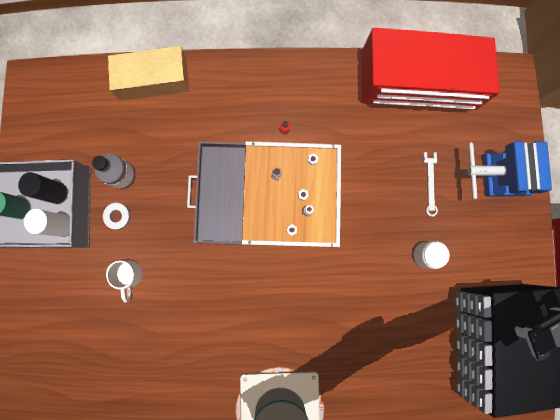

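View pics/side0.png

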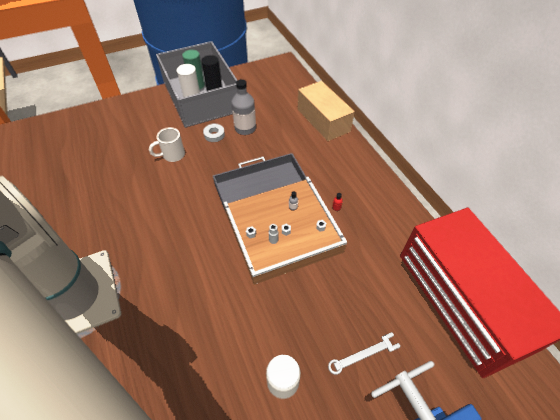

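The top view shows the board, closed end right (col 340) and pan left (cols 198–243). The nuts are at about (313,158), (303,195) and (292,230), the socket at (308,210) and the sealer at (277,174). The red look-alike, off the board at (285,127), stays alone. The side view agrees. Next I measure the positions from the depth.

```bash
cat > meas.py <<'E'
from h import *
def cloud(n,d):
    K,k1,R,t=cal(n); h,w=d.shape
    g=np.stack(np.meshgrid(np.arange(w),np.arange(h)),-1).reshape(-1,1,2).astype(float)
    s=cv2.undistortPoints(g,K,np.array([k1,0,0,0.]))[:,0]; z=d.reshape(-1)
    P=(np.c_[s,np.ones(len(s))]*z[:,None]-t)@R; return P.reshape(h,w,3)
def comps(P,lo,hi,box):
    m=(P[...,2]>lo)&(P[...,2]<hi)&(P[...,0]>box[0])&(P[...,0]<box[1])&(P[...,1]>box[2])&(P[...,1]<box[3])
    k,l=cv2.connectedComponents(m.astype(np.uint8))
    return [P[l==i] for i in range(1,k) if (l==i).sum()>3]
E
python3 - <<'E'
from meas import *
for n in("top","side"):
    P=cloud(n,np.load(n+"d.npy")); print(n)
    box=(.40,.72,-.20,.12)
    b=max(comps(P,.035,.05,(.38,.74,-.22,.2)),key=len)
    print("board z",np.median(b[:,2]),cv2.minAreaRect(b[:,:2].astype(np.float32)),len(b))
    for c in comps(P,.0575,.13,(.45,.685,-.16,.07)): print(len(c),c.mean(0).round(4),((c.min(0)+c.max(0))/2).round(4),np.ptp(c,0).round(3),c[:,2].max().round(3))
im=cv2.imread("pics/top0.png")[130:260,185:355]; a=cv2.resize(im,None,fx=4.5,fy=4.5,interpolation=cv2.INTER_CUBIC); cv2.imwrite("pics/crop.png",a)
# open edge: board-top points, min/max y by x slice
P=cloud("top",np.load("topd.npy"))
for x in np.arange(.46,.7,.03):
    m=(abs(P[...,0]-x)<.006)&(abs(P[...,2]-.045)<.012)&(P[...,1]>-.3)&(P[...,1]<.13); print(x.round(2),P[m][:,1].min().round(4),P[m][:,1].max().round(4))
E
```

```text
top
board z 0.045036866653446105 ((0.5697376728057861, -0.039399564266204834), (0.2455379068851471, 0.25328895449638367), 87.51516723632812) 8198
78 [ 0.6578 -0.0985  0.0642] [ 0.6581 -0.0983  0.064 ] [0.027 0.024 0.011] 0.07
95 [ 0.6157 -0.003   0.0912] [ 0.6175 -0.0036  0.0892] [0.023 0.023 0.054] 0.116
76 [ 0.5654 -0.0705  0.0643] [ 0.566  -0.0706  0.0644] [0.023 0.021 0.012] 0.07
91 [ 0.521  -0.0792  0.0978] [ 0.5221 -0.0808  0.085 ] [0.023 0.025 0.054] 0.112
81 [ 0.4751 -0.0392  0.0645] [ 0.4753 -0.039   0.065 ] [0.025 0.023 0.013] 0.071
side
board z 0.044241002746738936 ((0.5797087550163269, 0.025264441967010498), (0.36160311102867126, 0.2576616108417511), 87.14402770996094) 5751
124 [ 0.6182 -0.0096  0.0844] [ 0.6207 -0.007   0.0847] [0.026 0.022 0.054] 0.112
67 [ 0.6594 -0.1002  0.0629] [ 0.6603 -0.1006  0.0628] [0.026 0.025 0.01 ] 0.068
147 [ 0.5228 -0.0874  0.0884] [ 0.5247 -0.0837  0.0834] [0.026 0.024 0.05 ] 0.109
64 [ 0.5666 -0.0725  0.0632] [ 0.5666 -0.0723  0.0624] [0.025 0.024 0.008] 0.067
69 [ 0.4763 -0.0412  0.063 ] [ 0.4762 -0.0403  0.0623] [0.026 0.025 0.009] 0.067
0.46 -0.1616 0.0881
0.49 -0.1627 0.0852
0.52 -0.164 0.0846
0.55 -0.1652 0.0817
0.58 -0.1687 0.0813
0.61 -0.1696 0.0811
0.64 -0.1708 0.0781
0.67 -0.1723 0.0778
```

View pics/crop.png

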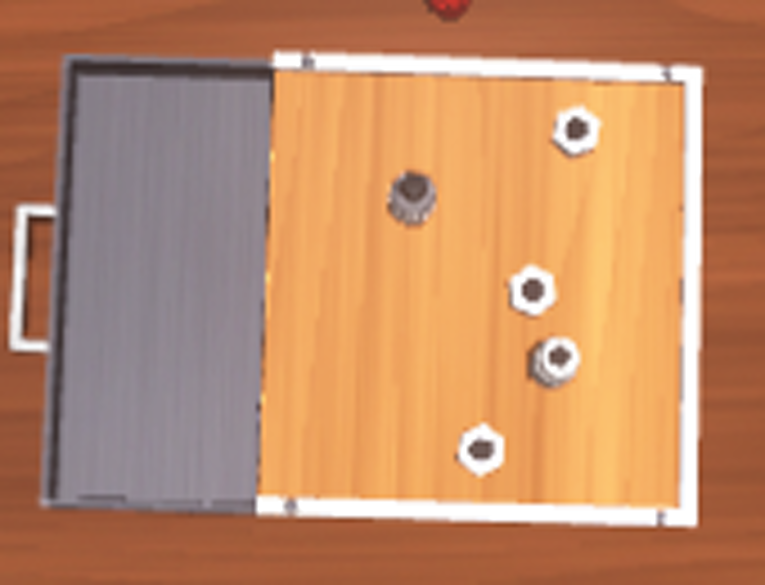

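Both cameras agree within 2 mm and the lane spacing fits. The board is yawed about -2.7°. I'll push the nearest nut first.

```bash
cat > push.py <<'E'
from meas import *
from scipy.spatial.transform import Rotation as Ro
a=np.deg2rad(-2.7); bx=np.array([np.cos(a),np.sin(a),0]); by=np.array([-np.sin(a),np.cos(a),0])
E0=np.array([.565,.0826,0])
def quat(s): return Ro.from_matrix(np.c_[s*by,s*bx,[0,0,-1]]).as_quat()
def best(p):
    c=[(np.abs(j-r.state()["joint_positions"]).max(),s) for s in(1,-1) for j in[r.solve_ik(p,quat(s))] if j is not None]
    print(c); return quat(min(c)[1])
def push(xy,off=0):
    n=np.array([*xy,0])+off*bx; s=n-.032*by; e=n+by*((E0-n)@by+.012)
    zh,zl=np.array([0,0,.36]),np.array([0,0,.045+.007+.199])
    q=best(s+zh); r.reach(s+zh,q); r.line_to(s+zl+[0,0,.03],v=.2)
    print("down",r.line_to(s+zl,v=.06,stop_force=8),r.state()["tcp_pos"],(s+zl).round(4))
    print("push",r.line_to(e+zl,v=.09,stop_force=25),r.state()["tcp_pos"],(e+zl).round(4),r.state()["ft_force"])
    r.line_to(e+zh,v=.25); print(r.state()["time"])
E
python3 - <<'E'
from push import *
r.set_gripper(.08); print(r.state()["width"])
push((.4757,-.0397))
im,d=r.get_image("side"); cv2.imwrite("pics/s1.png",cv2.resize(im[120:300,180:380],None,fx=3,fy=3))
E
```

```text
0.08019398407492302
[(np.float64(0.8190180493613164), 1), (np.float64(2.647252975215175), -1)]
down False [ 0.4741801  -0.07155624  0.25081382] [ 0.4742 -0.0717  0.251 ]
push False [0.48224639 0.09800534 0.250982  ] [0.4822 0.0985 0.251 ] [ 0.64132918 -0.41159998  0.67193503]
8.775
```

View pics/s1.png

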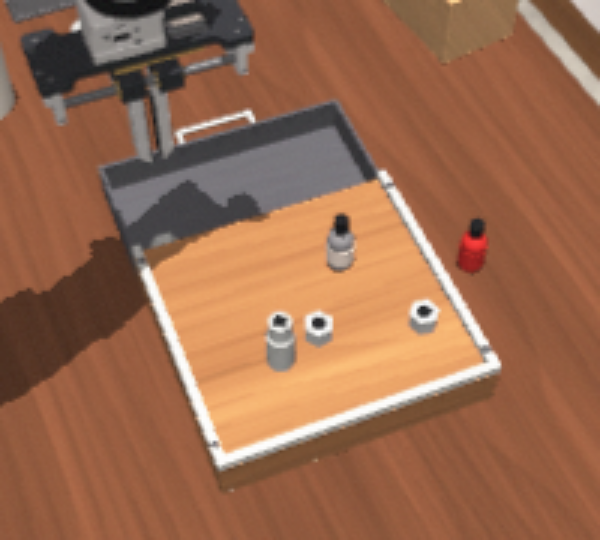

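The first nut has left the board, so it should be in the shaded part of the pan. The socket (281,340), the sealer (340,245) and the other two nuts have not moved. I continue with those two.

```bash
python3 - <<'E'
from push import *
push((.566,-.0714),.0015)
push((.6588,-.0993))
s=r.state()["tcp_pos"]; r.line_to([s[0]-.05,s[1]+0,.42],v=.25)
r.reach([.35,-.42,.42],best([.35,-.42,.42])); print(r.state()["time"])
ims=[]
for n in("top","side"):
    im,d=r.get_image(n); np.save(n+"d2.npy",d); ims.append(cv2.resize(im[120:260,185:355] if n=="top" else im[130:300,190:360],(400,400)))
    P=cloud(n,d)
    for c in comps(P,.0575,.13,(.45,.685,-.16,.07)): print(n,len(c),((c.min(0)+c.max(0))/2).round(4),np.ptp(c,0).round(3))
    for c in comps(P,.012,.038,(.47,.68,.09,.195)): print(n,"pan",len(c),c.mean(0).round(3))
    for x in r.search_frame(n,"nut1"): print(np.round(x["pixel"]),round(x["score"],2),at_d(n,x["pixel"],d).round(3))
cv2.imwrite("pics/f.png",np.hstack(ims))
E
```

```text
[(np.float64(0.39829780842429313), 1), (np.float64(2.9588516409606473), -1)]
down False [ 0.56600683 -0.1034584   0.25080414] [ 0.566  -0.1034  0.251 ]
push False [0.57532608 0.09363024 0.25100142] [0.5753 0.0941 0.251 ] [-0.49128976  0.69209634  0.1155434 ]
13.825
[(np.float64(0.3741090066400825), 1), (np.float64(3.012697755429425), -1)]
down False [ 0.65732637 -0.13131259  0.250793  ] [ 0.6573 -0.1313  0.251 ]
push False [0.66774677 0.08925451 0.25100084] [0.6677 0.0898 0.251 ] [-0.46264149 -0.08981784 -0.34123353]
19.1583
[(np.float64(1.0893247704693398), 1), (np.float64(1.315748013837665), -1)]
21.6917
top 94 [ 0.6176 -0.0036  0.0864] [0.023 0.023 0.054]
top 92 [ 0.5222 -0.0808  0.0853] [0.023 0.024 0.053]
top pan 47 [0.664 0.096 0.026]
top pan 65 [0.573 0.099 0.025]
top pan 70 [0.482 0.103 0.026]
[238. 229.] 0.54 [0.483 0.099 0.03 ]
side 121 [ 0.6208 -0.0074  0.0847] [0.027 0.024 0.053]
side pan 19 [0.665 0.097 0.026]
side pan 22 [0.575 0.101 0.025]
```

View pics/f.png

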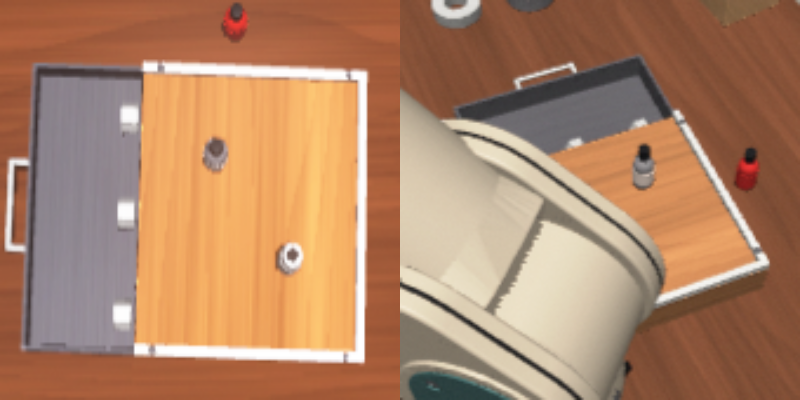

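The top view shows all three nuts in the pan, at (130,118), (126,213) and (122,315). The socket and sealer are upright and within 0.1 mm of where they started. The arm is clear of everything.

```bash
python3 -c "
from plant import r
print(r.hand_in())"
```

```text
the job is handed in; nothing more can be done
None
```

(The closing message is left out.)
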